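# Nip up the book press to the first slip of its clutch

### The job

Two small book presses stand on the bookshop counter. Tighten the one that holds the orange book: turn its black thumb knob clockwise (seen from above) until the torque clutch in the knob first slips, stop there, having slipped it no more than about 30 degrees, and let go without backing the screw off. Leave the knob of the press with the blue book as it is.

Things in the scene. Friction and masses are not known exactly. Their poses are not given: they have to be found in the camera images.
- orange_grip (a point): Grip point of the orange book's thumb knob, on its vertical axis, 142 mm above the counter: a black bar 42 mm long, 14 thick, 36 high on a black disc 44 mm wide, 8 high. The point is 10 mm below the bar's top, 26 above the disc. x runs along the bar to the end with the yellow pointer, z is up. Beneath: a steel collar 60 mm wide on a fixed grey disc 88 mm wide. Nothing stands higher near it.
- orange_screw (a joint): Turn of this press's screw and steel collar, rad, growing clockwise from above. 0 is tight, a hard stop: the black line at the collar's edge meets the red mark on the grey disc's rim. It starts loose, between -1.1 and -0.25, turns with a light drag of 0.03 N m and stays where it is left.
- orange_slip (a joint): Slip of the knob on the screw in its friction clutch, rad, growing clockwise. 0 at the start (yellow pointer over the collar's black line). The knob carries the screw along until that is tight; beyond, it slips smoothly at 0.2 N m and stays where it is left. Turned back, it takes the screw back with it.
- blue_pointer (a point): Top of the yellow pointer end of the blue book's knob, 21 mm off its axis. Leave it. The presses are alike and fixed: plywood base 200 x 150 mm, on it a book 150 x 100 mm, its orange or blue cover seen at both ends of an aluminium pressure plate; over it a grey bridge on two posts, the knob on its middle, 152 mm high in all.

How it is judged:
By the outcome, as a careful person would: the job done as asked, in the order asked, and still so for the second after the job is handed in, with the robot touching nothing.
It also fails if it takes over 32 s, if anything falls off the work surface, if the arm or the gripper's body presses on something with over 40 N, if the wrist force passes 120 N, or if a joint passes its speed limit or range.

### The arm

A 7-joint arm with a two-finger parallel gripper is mounted at the origin on the work surface. World frame = base frame: x ahead of the robot, y to its left, z up, the work surface at z = 0. Lengths are in m, angles in rad, forces in N, time in s.
With the tool pointing down it reaches from about 0.35 to 0.775 m from the base axis. Payload 3.1 kg.
Tool frame: the origin (TCP) lies midway between the tips of the shut fingers; the grasp point (between the pads) lies 19 mm behind it; z points along the fingers, y is the line along which they close (so a half turn about z gives the same grasp; the last joint's range is limited). The gripper opens to 85 mm and grips with 20 to 120 N. Pads are 22 mm wide; open, the fingers measure 114 mm over their backs; the gripper's body (76 mm by 85 mm) begins 54 mm behind the grasp point. The pads swing forward as they close: fully open they stand 13 mm farther back than shut.
Start: joints at [-1.169, 0.311, 0.014, 1.512, -0.004, 1.319, -0.027], TCP at [0.236, 0.497, 0.231] pointing down, gripper open.
Joint ranges: [-2.7, 2.7], [-0.3, 1.91], [-1.27, 1.3], [0.12, 2.57], [-1.44, 4.58], [0.2, 2.03], [-3.05, 3.05]. Speed limits (rad/s): [2.79, 2.79, 3.14, 3.14, 3.14, 3.14, 3.14].

### API

Orientations are given as a unit quaternion [w, x, y, z].
In Python, from station import * gives the robot as it stands.
- The arm moves only by the shell command python3 -m jog 'ROWS' [FORCE]. ROWS is JSON, a list of rows, each a list of 7 numbers: the turn, a rotation vector about the world's x, y, z in degrees, then the shift along the world's x, y, z in cm, then the opening in per cent of the stroke, from 0 (shut) to 100 (fully open). In form: [[rx, ry, rz, tx, ty, tz, gripper], ...]. A call has exactly 5 rows; each row is the pose to reach, as a shift and turn from the pose commanded when the call began; what a row does not reach only later rows make up. A row lasts 1/8 s, in which the tool goes at most 62.5 mm and 10.7 degrees, less where a joint would pass 70% of its speed; a pose out of reach is approached as far as the arm can. A call with a gripper value outside its range is refused whole. The fingers move at their own pace and stop on an object; FORCE is the grip in N (left out, the last holds). Time passes only in rows, so rows that repeat a pose let the fingers close, or fill a call up. It gives the time, the measured TCP pose, the force, the opening and the grip force at its end, in the units of the state.
- get_obs(): the state, without advancing time (a new reading comes with each control period).
- camera(name): name is "scene" or "top" or "wrist"; returns a dict with "img" (400x640x3 uint8, red, green, blue), "mtx" (3x3 intrinsics, pixels), "dist_coeffs" ([k1, k2, p1, p2, k3] as OpenCV has them; the pictures are not rectified), "extrinsics" (4x4, takes a point from world to camera coordinates). Camera axes: x right, y up, looking along -z (the intrinsics and any distortion apply to the point x, -y, -z); pixel columns grow to the right and rows downward; lengths in m; the calibration is good to about 2 mm. A picture is of the moment at which its call begins. There is no depth.
- sign_off(): hands the job in; it is judged then, once.
The state is a dict: "clock": time; "q": joint angles; "qvel": joint speeds; "tau": joint torques, N m; "position": TCP position; "eef_rot": TCP orientation; "contact_force": force on the tool from outside, world axes, zero at the start; "wrist_torque": the same for the moment, N m; "gripper_width": finger opening in m; "grip_force": force on a finger pad.
Only numpy, scipy, OpenCV 4.12 (cv2) and the standard library are available. Lean on these libraries where they do the work, as an engineer would, in place of code of your own. Each camera call takes 0.05 s, during which the arm holds its last target. There are 200 camera calls.

## Working session

There is one attempt and no reset: what is moved stays moved. The work goes in short steps, Python scripts to look and compute and a shell command to move; the robot and the scene stay as the last step left them, time stands still between calls to the robot, and variables do not carry over. Pictures are saved under pics/ and viewed, at most 10 in all, crops included, and the job is handed in when it is done.

```bash
mkdir -p pics; cat > h.py <<'E'
from station import *
import numpy as np, cv2
def ray(c,uv):
    p=cv2.undistortPoints(np.array([[uv]],float),c["mtx"],np.array(c["dist_coeffs"],float))[0,0]
    E=np.array(c["extrinsics"]);R=E[:3,:3];o=-R.T@E[:3,3]
    return o,R.T@np.array([p[0],-p[1],-1.])
def hit(c,uv,z):
    o,d=ray(c,uv);return o+d*(z-o[2])/d[2]
def save(c,n): cv2.imwrite(f"pics/{n}.png",c["img"][:,:,::-1])
E
python3 - <<'E'
from h import *
a=camera("top");b=camera("scene")
a["mtx"]=np.array(a["mtx"],float)
cv2.imwrite("pics/top0.png",a["img"][:,:,::-1]);save(b,"scene0")
np.savez("top0.npz",**a)
o=get_obs();print({k:np.round(v,3) for k,v in o.items()})
print(np.round(hit(a,(320,200),.14),3))
E
```

```text
{'clock': np.float64(0.1), 'q': array([-1.169,  0.312,  0.014,  1.513, -0.004,  1.319, -0.027]), 'qvel': array([ 0.002, -0.003,  0.001, -0.002, -0.   ,  0.   ,  0.001]), 'tau': array([ 1.0000e-03, -3.8085e+01,  1.4700e-01, -2.3124e+01,  1.2000e-02,
        8.0000e-03,  0.0000e+00]), 'position': array([0.236, 0.496, 0.23 ]), 'eef_rot': array([-0.   ,  0.22 ,  0.975, -0.001]), 'contact_force': array([-0.562,  0.224,  0.855]), 'wrist_torque': array([ 0.049,  0.011, -0.011]), 'grip_force': np.float64(0.0), 'gripper_width': np.float64(0.086)}
[ 0.562 -0.017  0.14 ]
```

View pics/top0.png

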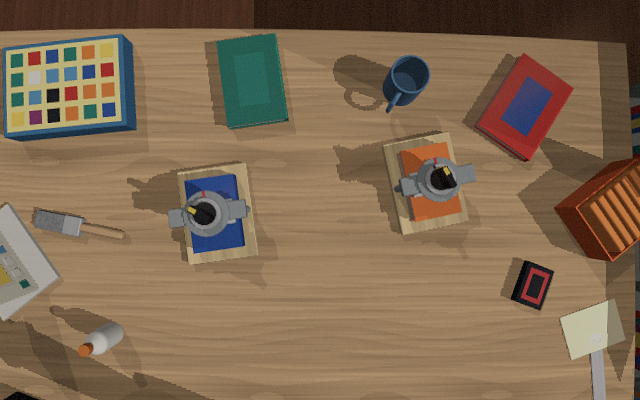

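The top view shows the orange press's knob near (440,180) and the blue press's near (205,213). I'll zoom in on the orange knob.

```bash
python3 - <<'E'
from h import *
c=dict(np.load("top0.npz"));i=c["img"][135:225,385:485,::-1]
cv2.imwrite("pics/crop0.png",cv2.resize(i,None,fx=6,fy=6,interpolation=cv2.INTER_CUBIC))
h=cv2.cvtColor(c["img"],cv2.COLOR_RGB2HSV)
for n,m in dict(yel=cv2.inRange(h,(20,150,140),(34,255,255)),blk=cv2.inRange(h,(0,0,0),(180,255,45)),red=cv2.inRange(h,(0,150,120),(5,255,255))|cv2.inRange(h,(172,150,120),(180,255,255))).items():
    k,l,s,ce=cv2.connectedComponentsWithStats(m)
    for j in range(1,k):
        if 390<ce[j][0]<480 and 140<ce[j][1]<220: print(n,s[j],ce[j],np.round(hit(c,ce[j],.152),3))
print(hit(c,(440,180),.152))
E
```

```text
yel [444 167   6   8  27] [446.40740741 170.88888889] [ 0.616 -0.243  0.152]
blk [434 166   1   2   2] [434.  166.5] [ 0.624 -0.22   0.152]
blk [431 168  26  22 378] [441.78306878 179.61904762] [ 0.6   -0.234  0.152]
blk [402 194   1   1   1] [402. 194.] [ 0.574 -0.162  0.152]
red [434 157   3   6  11] [434.90909091 159.72727273] [ 0.636 -0.222  0.152]
[ 0.59948259 -0.23105634  0.152     ]
```

View pics/crop0.png

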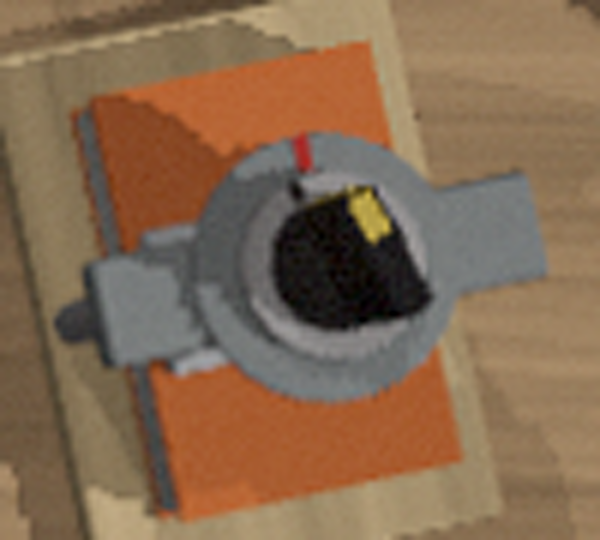

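The bar's top centre is near (450,177) with the pointer at yaw of about 22 deg. The red mark is only slightly clockwise of the collar's line. I'll move above it with the tool's y across the bar (turn of -132 deg).

```bash
python3 -m jog '[[0,0,-9,2,-5,2,100],[0,0,-19,5,-10,4,100],[0,0,-29,7.5,-15.5,6,100],[0,0,-38,10,-21,7,100],[0,0,-48,12.5,-26,7,100]]'
python3 -m jog '[[0,0,-9,2.5,-5.2,0,100],[0,0,-19,5,-10.4,0,100],[0,0,-28,7.5,-15.6,0,100],[0,0,-38,10,-20.8,0,100],[0,0,-47,12.5,-26,0,100]]'
python3 -m jog '[[0,0,-9,2.5,-5.2,0,100],[0,0,-18,5,-10.4,0,100],[0,0,-28,7.5,-15.6,0,100],[0,0,-37,10,-20.5,0,100],[0,0,-37,11.5,-22,0,100]]'
python3 - <<'E'
from h import *
c=camera("wrist");save(c,"w1");np.savez("w1.npz",**c)
o=get_obs();print({k:np.round(v,3) for k,v in o.items()})
E
```

```text
clock: 0.72
position: [0.3622, 0.2347, 0.3021]
eef_rot: [0.0, 0.6, 0.8, 0.001]
contact_force: [1.8, 0.4, -0.5]
gripper_width: 0.0855
grip_force: 0.0
clock: 1.35
position: [0.4864, -0.0247, 0.3011]
eef_rot: [-0.0, 0.869, 0.495, 0.0]
contact_force: [1.0, 0.8, -0.6]
gripper_width: 0.0855
grip_force: 0.0
clock: 1.98
position: [0.6003, -0.2477, 0.2996]
eef_rot: [0.001, 0.981, 0.192, -0.002]
contact_force: [0.2, -0.0, 0.1]
gripper_width: 0.0857
grip_force: 0.0
{'clock': np.float64(2.025), 'q': array([-0.057,  0.596,  0.804,  1.074, -0.412,  1.623, -0.553]), 'qvel': array([-0.062, -0.054, -0.025,  0.085,  0.028,  0.02 , -0.017]), 'tau': array([-8.8300e-01, -4.9581e+01,  8.5160e+00, -2.1799e+01, -1.7800e-01,
        1.0880e+00,  3.0000e-03]), 'position': array([ 0.602, -0.248,  0.299]), 'eef_rot': array([ 0.002,  0.981,  0.193, -0.002]), 'contact_force': array([ 0.604, -0.124, -0.566]), 'wrist_torque': array([-0.1  , -0.12 ,  0.007]), 'grip_force': np.float64(0.0), 'gripper_width': np.float64(0.085)}
```

View pics/w1.png

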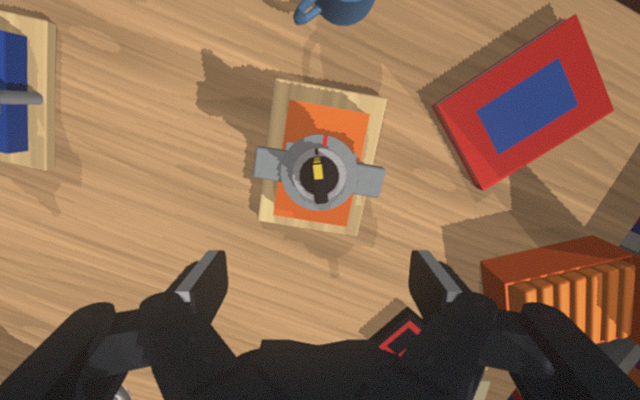

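The knob is at about (319,180) with the pointer up, so it is nearly aligned with the fingers. The collar line is at about (317,152) and the red mark at (324,141). Now to turn these into positions.

```bash
cat > meas.py <<'E'
from h import *
def meas(c,win,pr=True):
    u0,v0,u1,v1=win
    h=cv2.cvtColor(c["img"],cv2.COLOR_RGB2HSV)
    def blobs(lo,hi):
        m=cv2.inRange(h,lo,hi);w=np.zeros_like(m);w[v0:v1,u0:u1]=m[v0:v1,u0:u1];return w
    out={}
    for n,m in dict(yel=blobs((20,130,120),(34,255,255)),blk=blobs((0,0,0),(180,255,50)),red=blobs((0,150,110),(5,255,255))|blobs((172,150,110),(180,255,255))).items():
        k,l,s,ce=cv2.connectedComponentsWithStats(m)
        for j in range(1,k):
            if s[j][4]>4: print(n,s[j],np.round(ce[j],1))
E
python3 - <<'E'
from meas import *
c=dict(np.load("w1.npz"));meas(c,(275,125,365,215))
E=np.array(c["extrinsics"]);print("cam",-E[:3,:3].T@E[:3,3])
cv2.imwrite("pics/w1c.png",cv2.resize(c["img"][125:215,265:375,::-1],None,fx=6,fy=6,interpolation=cv2.INTER_CUBIC))
E
```

```text
yel [314 157   6   6  28] [316.6 159.9]
yel [313 164  10  16 144] [317.6 171.3]
red [323 135   5  11  36] [324.6 139.9]
cam [ 0.6648283  -0.22298104  0.4424506 ]
```

View pics/w1c.png

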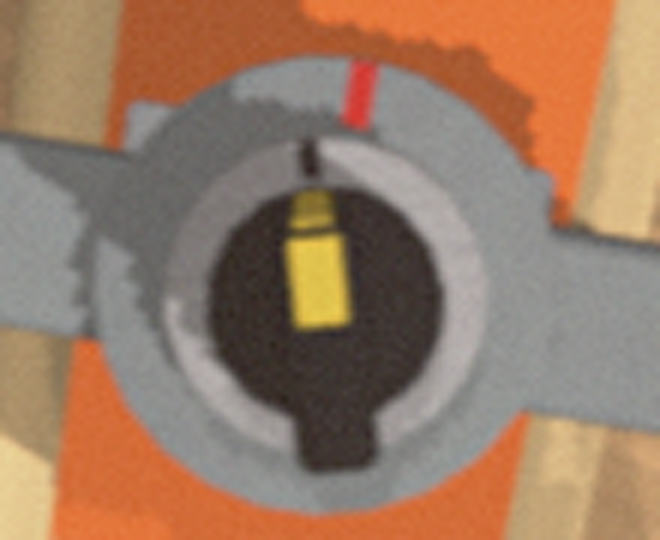

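```bash
python3 - <<'E'
from meas import *
c=dict(np.load("w1.npz"))
a=hit(c,(317.2,163.8),.152);b=hit(c,(321.3,203.3),.152);m=(a+b)/2
y=lambda v:np.degrees(np.arctan2(v[1],v[0]))
co=hit(c,(319.3,174.7),.107);l=hit(c,(316.7,151.2),.107);g=hit(c,(319.3,172.3),.1);r=hit(c,(325.2,140.8),.1)
print("bar",m,np.linalg.norm(a-b),y(a-b));print(co,g,"line",y(l-co),y(l-m),"red",y(r-g),y(r-m),np.linalg.norm(r-g))
o=get_obs();q=o["eef_rot"];from scipy.spatial.transform import Rotation as R
T=R.from_quat(np.r_[q[1:],q[0]]).as_matrix();print(T.round(3),"y yaw",y(T[:,1]),o["position"],o["q"][6])
E
```

```text
bar [ 0.60452421 -0.24944189  0.152     ] 0.039370298030171974 28.08720915631688
[ 0.60485859 -0.24958821  0.107     ] [ 0.60615549 -0.24909831  0.1       ] line 28.51456717402279 27.88717099729267 red 11.827475649039213 11.830432014414717 0.03569214959371587
[[ 0.925  0.379 -0.002]
 [ 0.379 -0.925 -0.004]
 [-0.004  0.002 -1.   ]] y yaw -67.72824943166246 [ 0.60172288 -0.2480959   0.2988635 ] -0.5528372106797453
```

Bar centre is at (0.6045, -0.2495) with yaw 28 deg; the red mark is at 11.8 deg, so about 16 deg to tight. I'll turn the tool +5.7 deg and go down part-way.

```bash
python3 -m jog '[[0,0,5.7,0.35,-0.65,-3,100],[0,0,5.7,0.35,-0.65,-6,100],[0,0,5.7,0.35,-0.65,-9,100],[0,0,5.7,0.35,-0.65,-10,100],[0,0,5.7,0.35,-0.65,-10,100]]'
```

```text
clock: 2.65
position: [0.6045, -0.249, 0.201]
eef_rot: [-0.0, 0.97, 0.245, -0.0]
contact_force: [0.7, -0.7, -0.2]
gripper_width: 0.0853
grip_force: 0.0
```

```bash
python3 -m jog '[[0,0,0,0,0,-3,100],[0,0,0,0,0,-6,100],[0,0,0,0,-0.05,-7.7,100],[0,0,0,0,-0.05,-7.7,100],[0,0,0,0,-0.05,-7.7,40]]' 50
python3 -m jog '[[0,0,0,0,0,0,10],[0,0,0,0,0,0,0],[0,0,0,0,0,0,0],[0,0,0,0,0,0,0],[0,0,0,0,0,0,0]]' 50
python3 - <<'E'
from h import *
o=get_obs();print({k:np.round(o[k],3) for k in("q","contact_force","wrist_torque","gripper_width","grip_force","position")})
E
```

```text
clock: 3.28
position: [0.6056, -0.251, 0.126]
eef_rot: [0.001, 0.97, 0.244, 0.001]
contact_force: [-0.7, 0.3, 0.3]
gripper_width: 0.07
grip_force: 0.0
clock: 3.9
position: [0.6036, -0.2478, 0.1251]
eef_rot: [-0.003, 0.97, 0.245, -0.001]
contact_force: [-4.1, 4.2, 6.2]
gripper_width: 0.013
grip_force: 51.1
{'q': array([-0.069,  0.682,  0.733,  1.371, -0.461,  1.265, -0.385]), 'contact_force': array([-4.072,  4.159,  6.195]), 'wrist_torque': array([ 0.962,  0.829, -0.035]), 'gripper_width': np.float64(0.013), 'grip_force': np.float64(51.102), 'position': array([ 0.604, -0.248,  0.125])}
```

Gripped at 13 mm. Turn in steps while watching the torque.

```bash
cat > s.py <<'E'
from h import *
o=get_obs();q=o["eef_rot"];print("F",o["contact_force"].round(1),"M",o["wrist_torque"].round(3),"yaw",round(2*np.degrees(np.arctan2(q[2],q[1])),1),o["clock"].round(2))
E
python3 -m jog '[[0,0,-2,-0.1,0.2,0,0],[0,0,-4,-0.1,0.2,0,0],[0,0,-6,-0.1,0.2,0,0],[0,0,-8,-0.1,0.2,0,0],[0,0,-10,-0.1,0.2,0,0]]' |grep -E 'pos|grip'; python3 s.py
python3 -m jog '[[0,0,-1,0,0,0,0],[0,0,-2,0,0,0,0],[0,0,-3,0,0,0,0],[0,0,-3,0,0,0,0],[0,0,-3,0,0,0,0]]' |grep -E 'pos|grip'; python3 s.py
```

```text
position: [0.6035, -0.2476, 0.1251]
gripper_width: 0.0132
grip_force: 51.1
position: [0.6035, -0.2475, 0.1251]
gripper_width: 0.0127
grip_force: 51.1Traceback (most recent call last):
  File "s.py", line 2, in <module>
    o=get_obs();q=o["eef_rot"];print("F",o["contact_force"].round(1),"M",o["wrist_torque"].round(3),"yaw",round(2*np.degrees(np.arctan2(q[2],q[1])),1),o["clock"].round(2))
                                                                                                                                                       ^^^^^^^^^^^^^^^^
AttributeError: 'float' object has no attribute 'round'
Traceback (most recent call last):
  File "s.py", line 2, in <module>
    o=get_obs();q=o["eef_rot"];print("F",o["contact_force"].round(1),"M",o["wrist_torque"].round(3),"yaw",round(2*np.degrees(np.arctan2(q[2],q[1])),1),o["clock"].round(2))
                                                                                                                                                       ^^^^^^^^^^^^^^^^
AttributeError: 'float' object has no attribute 'round'
```

```bash
sed -i 's/,o\["clock"\].round(2)//' s.py; python3 s.py
for i in 1; do python3 -m jog '[[0,0,-1,0,0,0,0],[0,0,-2,0,0,0,0],[0,0,-3,0,0,0,0],[0,0,-3,0,0,0,0],[0,0,-3,0,0,0,0]]' |grep pos; python3 s.py; done
python3 -m jog '[[0,0,-1,0,0,0,0],[0,0,-2,0,0,0,0],[0,0,-3,0,0,0,0],[0,0,-3,0,0,0,0],[0,0,-3,0,0,0,0]]' |grep pos; python3 s.py
```

```text
F [-2.8  3.   6.7] M [ 0.677  0.62  -0.008] yaw 15.2
position: [0.6034, -0.2475, 0.1251]
F [-3.3  3.1  6. ] M [0.688 0.702 0.029] yaw 12.3
position: [0.6034, -0.2475, 0.1251]
F [-3.2  3.1  6.2] M [0.698 0.696 0.063] yaw 9.3
```

```bash

python3 -m jog '[[0,0,-1,0,0,0,0],[0,0,-2,0,0,0,0],[0,0,-3,0,0,0,0],[0,0,-3,0,0,0,0],[0,0,-3,0,0,0,0]]' |grep pos; python3 s.py
python3 -m jog '[[0,0,-1,0,0,0,0],[0,0,-2,0,0,0,0],[0,0,-3,0,0,0,0],[0,0,-3,0,0,0,0],[0,0,-3,0,0,0,0]]' |grep pos; python3 s.py
python3 - <<'E'
from h import *
c=camera("wrist");np.savez("w2.npz",**c);save(c,"w2")
c=camera("top");np.savez("t2.npz",**c)
E
```

```text
position: [0.6034, -0.2474, 0.1251]
F [-2.5  3.7  6.4] M [0.681 0.761 0.093] yaw 6.3
position: [0.6034, -0.2473, 0.1251]
F [-3.   2.5  6.9] M [0.729 0.699 0.035] yaw 3.3
```

View pics/w2.png

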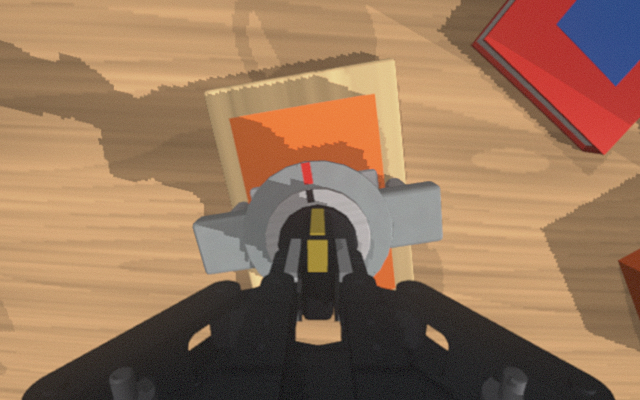

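The collar line (310,195) is nearly under the red mark (307,173), and the pointer (317,220) looks a bit past it. I'll work out the angles.

```bash
python3 - <<'E'
from meas import *
c=dict(np.load("w2.npz"));meas(c,(285,155,350,275))
cv2.imwrite("pics/w2c.png",cv2.resize(c["img"][155:280,265:375,::-1],None,fx=4.7,fy=4.7,interpolation=cv2.INTER_CUBIC))
y=lambda v:np.degrees(np.arctan2(v[1],v[0]))
m=np.array([.6045,-.249,0])
for n,p,z in(("red",(307.5,173),.1),("line",(310,195.5),.107)):
    v=hit(c,p,z);print(n,v.round(4),np.linalg.norm((v-m)[:2]),y(v-m))
E
```

```text
yel [310 209  15  26 315] [317.1 222.2]
yel [308 240  20  32 628] [317.3 255.4]
blk [ 285  205   54   70 1328] [310.6 240.9]
blk [324 207  12   4  17] [329.4 208.2]
blk [336 212   8   4   9] [339.6 213.2]
blk [346 235   2   4   6] [346.7 236.2]
red [302 162  10  22 167] [306.6 173. ]
red [ 0.641  -0.2411  0.1   ] 0.03730635315170615 12.215144459194086
line [ 0.63   -0.2432  0.107 ] 0.02614126360423697 12.73560165098013
```

View pics/w2c.png

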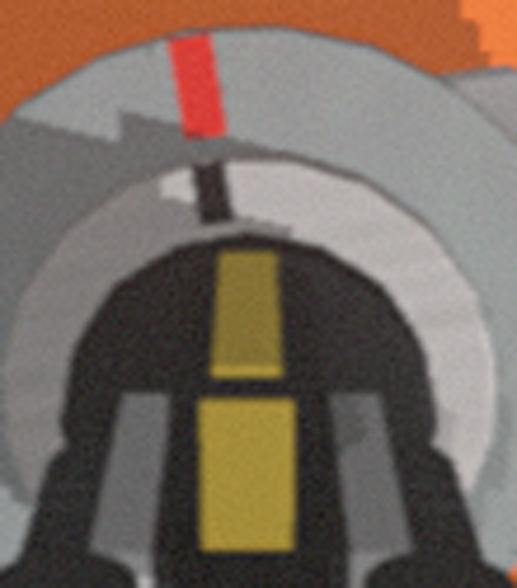

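The line (yaw 12.7 deg) and red mark (12.2 deg) are in line, so the screw is tight. The knob is at about 3.3 deg, so the clutch has slipped about 9 deg. I'll relieve the side force with a slight further turn, then open and rise.

```bash

python3 -m jog '[[0,0,-1,-0.1,0.1,0,0],[0,0,-2,-0.15,0.3,-0.1,0],[0,0,-2,-0.15,0.3,-0.1,0],[0,0,-2,-0.15,0.3,-0.1,0],[0,0,-2,-0.15,0.3,-0.1,0]]' |grep pos; python3 s.py
python3 -m jog '[[0,0,0,0,0,0,40],[0,0,0,0,0,0,70],[0,0,0,0,0,0,90],[0,0,0,0,0,0,90],[0,0,0,0,0,0,90]]'; python3 s.py
python3 -m jog '[[0,0,0,0,0,3,90],[0,0,0,0,0,7,90],[0,0,0,0,0,12,90],[0,0,0,0,0,16,90],[0,0,0,0,0,16,90]]'; python3 - <<'E'
from h import *
c=camera("wrist");np.savez("w3.npz",**c)
cv2.imwrite("pics/w3.png",cv2.resize(c["img"][110:230,250:390,::-1],None,fx=5,fy=5,interpolation=cv2.INTER_CUBIC))
E
```

```text
position: [0.6033, -0.2471, 0.1251]
F [0.3 0.4 6.7] M [-0.045  0.072  0.109] yaw 1.2
clock: 9.0
position: [0.6021, -0.2452, 0.1232]
eef_rot: [-0.0, 1.0, 0.011, -0.0]
contact_force: [-0.0, 0.2, -0.4]
gripper_width: 0.0774
grip_force: 0.0
F [-0.   0.2 -0.4] M [-0.05  -0.024  0.05 ] yaw 1.3
clock: 9.62
position: [0.6034, -0.247, 0.2877]
eef_rot: [0.002, 1.0, 0.011, 0.003]
contact_force: [-0.3, -0.5, -0.2]
gripper_width: 0.0769
grip_force: 0.0
```

View pics/w3.png

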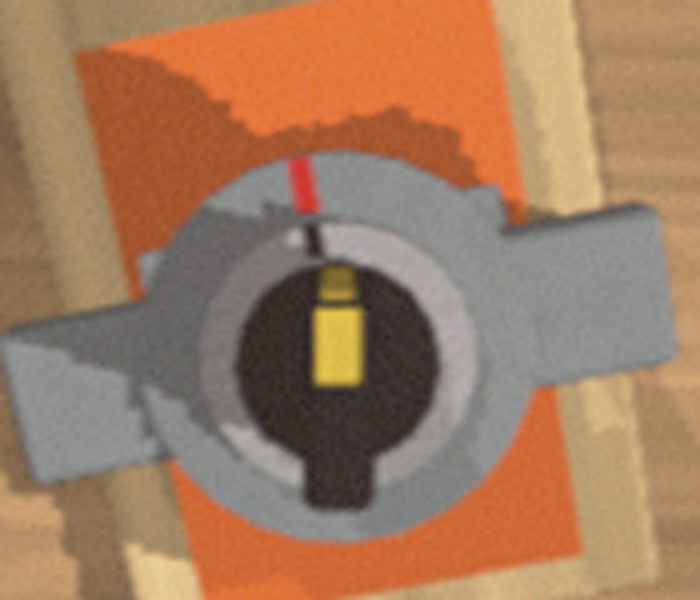

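The line (313,238) meets the red mark (303,185), both at about 12 deg. The pointer is at about 1 deg, so the slip is about 11 deg and the gripper is clear.

```bash
python3 -c "
from station import *
print(sign_off())"
```

```text
the job is handed in; nothing more can be done
None
```

The orange book's press is tight: the collar line meets the red mark, the clutch slipped about 11°, and the knob was released without backing the screw off; the blue press's knob was never touched, and the job is handed in after about 10 s.

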